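# Clamp a tube rack in the nest of a plate shaker

## Robot

A 7-joint arm with a two-finger parallel gripper is mounted at the origin on the work surface. World frame = base frame: x ahead of the robot, y to its left, z up, the work surface at z = 0. Lengths are in m, angles in rad, forces in N, time in s.
With the tool pointing down it reaches from about 0.4 to 0.875 m from the base axis. Payload 19.3 kg.
Tool frame: the origin (TCP) lies at the very end of the fingers, on their centre line; the grasp point (between the pads) lies 19 mm behind it; z points along the fingers, y is the line along which they close (so a half turn about z gives the same grasp; the last joint's range is limited). The gripper opens to 85 mm and grips with 20 to 120 N. Pads are 22 mm wide; open, the fingers measure 114 mm over their backs; the gripper's body (76 mm by 85 mm) begins 54 mm behind the grasp point. The pads swing forward as they close: fully open they stand 13 mm farther back than shut.
Start: joints at [1.128, 0.521, -0.036, 1.599, 0.021, 1.021, -0.113], TCP at [0.228, -0.582, 0.231] pointing down, gripper open.
Joint ranges: [-2.91, 2.91], [-0.3, 2.13], [-1.5, 1.42], [0.17, 2.43], [-1.26, 4.41], [0.16, 1.93], [-2.52, 2.52]. Speed limits (rad/s): [1.89, 1.89, 2.39, 2.39, 3.01, 3.01, 3.01].

## Interface

Orientations are given as [roll, pitch, yaw] about the fixed x, y, z axes, in that order (R = Rz(yaw) Ry(pitch) Rx(roll)).
In Python, from workcell import monitor, optics, job_done gives the robot as it stands.
- The arm moves only by the shell command python3 -m handwheel 'ROWS' [FORCE]. ROWS is JSON, a list of rows, each an object of numbers: "dx", "dy", "dz": the shift along the tool's x, y, z in cm; "wx", "wy", "wz": the turn, a rotation vector about the tool's x, y, z in rad; "claw": the opening in per cent of the stroke, from 0 (shut) to 100 (fully open). A call has 1 to 8 rows; each row shifts and turns the commanded pose from where the row before left it, along the tool's axes as they then stand; what a row does not reach is not made up. A row lasts 1/8 s, in which the tool goes at most 62.5 mm and 10.7 degrees, less where a joint would pass 70% of its speed; a pose out of reach is approached as far as the arm can. A call with a gripper value outside its range is refused whole. The fingers move at their own pace and stop on an object; FORCE is the grip in N (left out, the last holds). Time passes only in rows, so rows that do not move let the fingers close. It gives the time, the measured TCP pose, the force, the opening and the grip force at its end, in the units of the state.
- monitor.observe(): the state, without advancing time (a new reading comes with each control period).
- optics.grab_frame(name): name is "scene" or "side" or "wrist"; returns a dict with "frame" (400x640x3 uint8, blue, green, red), "fovy" (degrees; the focal length in pixels is half the picture's height over the tangent of half this angle, whatever the lens; pixels are square), "cx", "cy" (the principal point, pixels), "k1" (the pictures are not rectified: a ray, as slopes to the right and down, at radius r is drawn at 1 + k1 r^2 times it, then the intrinsics apply), "R" (3x3) and "t" (3): a world point X has camera coordinates R X + t. Camera axes: x right, y down, z forward; pixel columns grow to the right and rows downward; lengths in m; the calibration is good to about 2 mm. A picture is of the moment at which its call begins. There is no depth.
- job_done(): hands the job in; it is judged then, once.
Trained networks look in the newest picture that a camera, given by its name, has taken for a name from the list of things; names that differ only in an ending like _2 or _b are one class to them, and where a whole thing is asked for, a point or a joint stands for the part that bears it (a point fixed in the world has none). Each returns a list of dicts, best first, with "p" (0 to 1); they miss things now and then, are a little off and sometimes report something else, mostly with a low value. They report only what shows in the picture. A call takes as long as a camera call. They do not tell look-alikes from the thing itself.
- optics.masks_of(name, camera): "region" (400x640 bool, what is visible of it) and "rect" ([left, top, width, height] in pixels, round what is visible of it).
The state is a dict: "clock": time; "qpos": joint angles; "qd": joint speeds; "joint_efforts": joint torques, N m; "position": TCP position; "tool_rot": TCP orientation; "force": force on the tool from outside, world axes, zero at the start; "moment": the same for the moment, N m; "grip_width": finger opening in m; "finger_force": force on a finger pad.
Only numpy, scipy, OpenCV 4.12 (cv2) and the standard library are available. Lean on these libraries where they do the work, as an engineer would, in place of code of your own. Each camera call takes 0.05 s, during which the arm holds its last target. There are 200 camera calls.

## Task

Put the tall tube rack on the platform of the plate shaker: hold its end against the spring-loaded jaw, press the jaw back by feel just far enough, and let the rack down inside the rims so that it lies flat on the deck, held by the jaw, with no edge up on a rim or hanging over. Be gentle: do not drop or slam it, or force the jaw hard onto its end stop. Let go and leave everything else on the bench where it is.

Things in the scene. Friction and masses are not known exactly. Their poses are not given: they have to be found in the camera images.
- rack_center (a point): Centre of the white tube rack, 25 mm above its underside. Foot 128 mm long (x) x 86 mm wide (y) x 12 mm high; above it a body 112 x 60 mm up to 50 mm, tube caps 4 mm proud. Same turned half round. 0.2 to 0.4 kg. Grip it across the 60 mm body, above the foot. Starts upright on the bench; never press it on the shaker with over 40 N (all contacts added).
- shaker: Plate shaker, fixed on the bench: white housing 250 mm (x) x 190 mm (y), 76 mm high, an aluminium platform riding on it. Origin: centre of its underside, on the bench; z up; the control panel is on its -x side. The platform slides along x; it has stopped at an unmeasured offset s, up to 12.5 mm either way from mid-stroke, and is held there by its drive (up to 80 N). Find s by feel or sight.
- deck_mid (a point): Fixed point of the housing 94 mm above the bench, axes as shaker: middle of the platform's nest, on its flat deck, when at mid-stroke. It does not follow the platform: add s along x. In y, height and yaw the platform is exactly here. The seated rack's centre is over it, s along x. Side rims: 4 mm high, inner faces 45.5 mm either side in y (2.5 mm clear of the rack's foot).
- rim_mid (a point): Fixed point, axes as shaker, 64 mm before deck_mid (-x), at deck height: middle of the front rim's inner face at mid-stroke (add s). The rim is 4 mm high, 6 mm thick, 98 mm long. From it to the free jaw is 125 mm, for the 128 mm rack: the jaw must go back at least 3 mm before the foot comes down inside the rim. Once let go the jaw pushes the rack against this rim.
- jaw_mid (a point): Fixed point, axes as shaker, 61 mm beyond deck_mid (+x), 8 mm over the deck: middle of the free black jaw's face at mid-stroke (add s). The face is 52 mm wide, 1 to 15 mm over the deck. Slippery, it slides back along +x only, end stop at 5 mm; spring 3 N at rest plus 1 N per mm (6 N at 3 mm, 8 N at 5); never press it with over 15 N. A foot held 5 to 10 mm over the deck clears the rims and meets the jaw.
- plate: Bystander: flat 96-well plate, 128 x 86 x 14 mm; origin at its underside's centre, long side along its x. May stand where the rack might.
- bottle: Bystander: white jar with a screw cap, 68 mm across, 135 mm tall; origin at its foot.
- beaker: Bystander: glass beaker 72 mm across, 90 mm tall; origin at its foot.
- dishes: Bystander: two stacked small Petri dishes, 62 mm across, 31 mm tall; origin at the foot.
- vial: Bystander: amber vial 28 mm across, 55 mm tall; origin at its foot.
- tipbox: Bystander: pipette tip box 122 x 84 x 62 mm; origin at its underside's centre.
- pipette: Bystander: pipette lying on the bench, 260 mm long, 18 mm high; origin under its middle, its length along its x.
Not all that is in view belongs to the job. What is shaped like the part that bears rack_center but yellow is not meant.

How it is judged:
By the outcome, as a careful person would: the job done as asked, in the order asked, and still so for the second after the job is handed in, with the robot touching nothing.
It also fails if it takes over 48 s, if anything falls off the work surface, if the arm or the gripper's body presses on something with over 40 N, if the wrist force passes 120 N, or if a joint passes its speed limit or range.

## Working session

There is one attempt and no reset: what is moved stays moved. The work goes in short steps, Python scripts to look and compute and a shell command to move; the robot and the scene stay as the last step left them, time stands still between calls to the robot, and variables do not carry over. Pictures are saved under pics/ and viewed, at most 10 in all, crops included, and the job is handed in when it is done.

```bash
mkdir -p pics; ls; cat > h.py <<'E'
import numpy as np,cv2
from workcell import monitor,optics,job_done
def K(f):
    F=200/np.tan(np.radians(f["fovy"])/2); return F
def ray(f,uv):
    # returns origin, dir (world)
    F=K(f); d=(np.array(uv,float)-[f["cx"],f["cy"]])/F
    s=d.copy()
    for _ in range(30): s=d/(1+f["k1"]*(s@s))
    R=np.array(f["R"]);t=np.array(f["t"])
    return -R.T@t, R.T@np.array([s[0],s[1],1.])
def atz(f,uv,z):
    o,d=ray(f,uv); return o+d*(z-o[2])/d[2]
def proj(f,X):
    c=np.array(f["R"])@np.array(X,float)+np.array(f["t"]); s=c[:2]/c[2]
    return K(f)*s*(1+f["k1"]*(s@s))+[f["cx"],f["cy"]]
E
python3 - <<'E'
from h import *
print({k:np.round(v,3) for k,v in monitor.observe().items()})
for c in ["scene","side","wrist"]:
    f=optics.grab_frame(c); cv2.imwrite(f"pics/{c}0.png",f["frame"]); print(c,f["fovy"],f["k1"],np.round(-np.array(f["R"]).T@f["t"],3))
    import pickle; pickle.dump(f,open(f"{c}0.pkl","wb"))
    for n in ["rack_center","shaker","plate","tipbox","bottle","beaker"]:
        for m in optics.masks_of(n,c)[:3]:
            M=m["region"]; ys,xs=np.nonzero(M); print(c,n,round(m["p"],2),m["rect"],round(xs.mean()),round(ys.mean()),f["frame"][M].mean(0).round())
E
```

```text
pics
{'clock': np.float64(0.0), 'qpos': array([ 1.128,  0.522, -0.036,  1.6  ,  0.021,  1.021, -0.113]), 'qd': array([ 0.001,  0.001, -0.   ,  0.   , -0.001,  0.001,  0.001]), 'joint_efforts': array([-2.0000e-03, -9.2711e+01,  1.9780e+00, -3.6994e+01,  1.7000e-02,
        8.0000e-03,  0.0000e+00]), 'position': array([ 0.227, -0.582,  0.231]), 'tool_rot': array([-3.14 ,  0.   ,  0.373]), 'force': array([-0.382,  0.336, -0.091]), 'moment': array([-0.041, -0.028,  0.005]), 'finger_force': np.float64(0.0), 'grip_width': np.float64(0.085)}
scene 43.845452329743765 -0.06602421217586366 [1.239 0.369 1.3  ]
scene rack_center 0.92 [243.2, 104.0, 39.0, 28.1] 262 119 [103. 168. 176.]
scene rack_center 0.74 [256.5, 155.3, 42.5, 44.2] 278 177 [186. 184. 181.]
scene shaker 0.61 [373.7, 235.1, 97.3, 103.5] 421 284 [143. 140. 137.]
scene shaker 0.51 [296.0, 255.9, 28.2, 39.7] 310 275 [155. 122. 103.]
scene plate 0.88 [317.4, 195.9, 35.2, 40.8] 333 215 [202. 196. 192.]
scene tipbox 0.79 [199.3, 202.2, 49.8, 47.6] 225 225 [178. 171. 164.]
scene bottle 0.79 [296.4, 255.3, 28.6, 38.2] 310 275 [156. 123.
[... 217 characters left out ...]
 rack_center 0.66 [385.2, 145.0, 45.6, 30.5] 405 160 [ 47. 158. 174.]
side rack_center 0.55 [325.9, 172.7, 44.5, 28.5] 347 187 [184. 188. 187.]
side shaker 0.97 [195.6, 280.4, 145.6, 100.6] 270 331 [133. 133. 132.]
side shaker 0.37 [291.2, 156.4, 55.6, 8.1] 322 161 [129. 129. 128.]
side plate 0.85 [305.6, 224.0, 49.7, 23.5] 330 236 [214. 211. 207.]
side tipbox 0.75 [250.0, 157.0, 40.5, 30.7] 271 172 [160. 156. 149.]
side bottle 0.87 [219.0, 195.5, 32.2, 55.3] 235 226 [146. 124. 108.]
side beaker 0.73 [255.9, 181.1, 28.1, 40.8] 269 202 [123. 120. 111.]
wrist 63.73717058865314 -0.008834863035863063 [ 0.29  -0.559  0.375]
wrist rack_center 0.68 [215.1, 8.5, 140.3, 134.7] 287 77 [105. 228. 232.]
```

```bash
python3 - <<'E'
from h import *
a=cv2.imread("pics/scene0.png")[70:370,170:510]; b=cv2.imread("pics/side0.png")[120:400,150:470]
cv2.imwrite("pics/sceneC.png",cv2.resize(a,(680,600),interpolation=cv2.INTER_CUBIC))
cv2.imwrite("pics/sideC.png",cv2.resize(b,(640,560),interpolation=cv2.INTER_CUBIC))
E
```

```text
(no output)
```

View pics/sceneC.png

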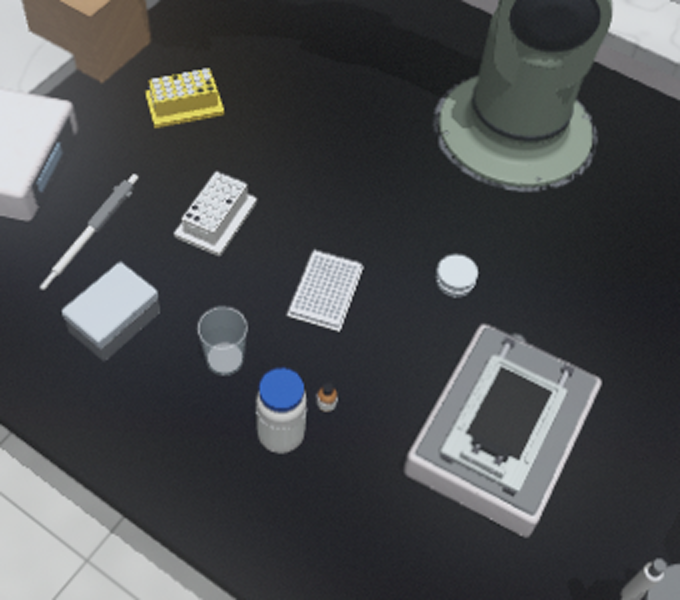

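View pics/sideC.png

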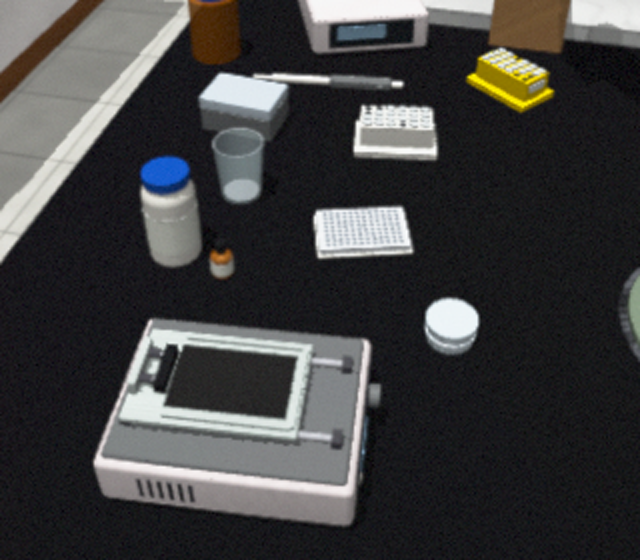

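The racks in the scene picture are at full-image (262,119), yellow, and (278,177), white. The white one fits the description, and the enlarged crops confirm its colour. The bench plate is at (333,215). The shaker is at (421,284), with its black jaw on the side away from the robot and its panel and knob on the robot side. Next I'll get rough positions.

```bash
python3 - <<'E'
from h import *
import pickle
fs=pickle.load(open("scene0.pkl","rb"));fd=pickle.load(open("side0.pkl","rb"));fw=pickle.load(open("wrist0.pkl","rb"))
def tri(a,b):
    o1,d1=ray(fs,a);o2,d2=ray(fd,b)
    A=np.c_[d1,-d2];s=np.linalg.lstsq(A,o2-o1,rcond=None)[0]
    p,q=o1+d1*s[0],o2+d2*s[1];return (p+q)/2,np.linalg.norm(p-q)
print("rack",tri((278,177),(347,187)))
S=lambda x,y:(170+x/2,70+y/2)
D=lambda x,y:(150+x/2,120+y/2)
# shaker housing top corners
print("near+y.. corners")
for n,a,b in [("A -x,-y",S(487,327),D(368,343)),("B -x,+y",S(600,380),D(352,492)),("C +x,+y",S(530,520),D(102,458)),("D +x,-y",S(411,460),D(150,322))]:
    print(n,tri(a,b))
for n,a in [("plate",(333,215)),("dishes",S(457,275)),("vial",S(327,400))]: print(n,atz(fs,a,0.02))
# wrist camera in tool frame
from scipy.spatial.transform import Rotation as Ro
st=monitor.observe();RT=Ro.from_euler('xyz',st["tool_rot"]).as_matrix()
R=np.array(fw["R"]);c=-R.T@fw["t"]
print("cam in tool",RT.T@(c-st["position"]),"\n",(RT.T@R.T).round(3))
E
```

```text
rack (array([ 0.47877987, -0.30399466,  0.0133918 ]), np.float64(0.0016749980485563658))
near+y.. corners
A -x,-y (array([0.4394599 , 0.17101974, 0.06461087]), np.float64(0.004990521824706523))
B -x,+y (array([0.42210403, 0.3463632 , 0.06256299]), np.float64(0.002468040267350162))
C +x,+y (array([0.66335193, 0.3618896 , 0.05831407]), np.float64(0.003789954875307163))
D +x,-y (array([0.68286236, 0.19051064, 0.06067087]), np.float64(0.0040956019706738))
plate [ 0.50098166 -0.07008413  0.02      ]
dishes [0.35648408 0.08044131 0.02      ]
vial [0.65750166 0.03880072 0.02      ]
cam in tool [ 0.06606092  0.00097383 -0.14334888] 
 [[-0.    -0.965 -0.262]
 [ 1.    -0.    -0.   ]
 [ 0.    -0.262  0.965]]
```

```bash
python3 -m handwheel '[{"dx":4.5,"dy":-2.1,"dz":-1},{"dx":4.5,"dy":-2.1,"dz":-1},{"dx":4.5,"dy":-2.1,"dz":-1},{"dx":4.5,"dy":-2.1,"dz":-1},{"dx":4.5,"dy":-2.1,"dz":-1},{"dx":4.5,"dy":-2.1,"dz":-1},{"dx":4.5,"dy":-2.1,"dz":-1},{"dx":3,"dy":-1.5}]'
python3 - <<'E'
from h import *
import pickle
print({k:np.round(v,3) for k,v in monitor.observe().items() if k in("position","tool_rot","force","clock","qd")})
f=optics.grab_frame("wrist"); 
ms=optics.masks_of("rack_center","wrist"); pickle.dump((f,ms),open("w1.pkl","wb"))
for m in ms:
    M=m["region"]; print(m["p"],m["rect"],f["frame"][M].mean(0).round())
cv2.imwrite("pics/w1.png",f["frame"])
E
```

```text
{'clock': np.float64(1.05), 'qd': array([ 0.002,  0.   ,  0.   , -0.001,  0.001,  0.001, -0.001]), 'position': array([ 0.228, -0.582,  0.231]), 'tool_rot': array([-3.142, -0.   ,  0.373]), 'force': array([0.541, 0.338, 0.096])}
0.95 [214.0, 10.1, 142.6, 136.1] [108. 229. 233.]schema error: expected keys dx, dy, dz, wx, wy, wz, claw
```

View pics/w1.png

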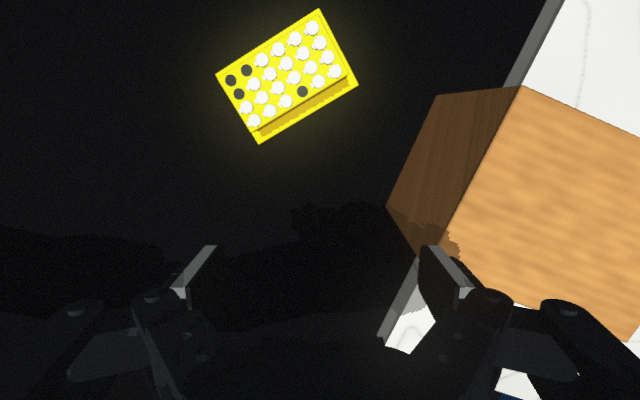

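The move was refused because every row needs all its keys. This picture, from the start pose, shows only the yellow look-alike at (287,77). I'll send the move again.

```bash
python3 -m handwheel '[{"dx":4.5,"dy":-2.1,"dz":-1,"wx":0,"wy":0,"wz":0,"claw":100},{"dx":4.5,"dy":-2.1,"dz":-1,"wx":0,"wy":0,"wz":0,"claw":100},{"dx":4.5,"dy":-2.1,"dz":-1,"wx":0,"wy":0,"wz":0,"claw":100},{"dx":4.5,"dy":-2.1,"dz":-1,"wx":0,"wy":0,"wz":0,"claw":100},{"dx":4.5,"dy":-2.1,"dz":-1,"wx":0,"wy":0,"wz":0,"claw":100},{"dx":4.5,"dy":-2.1,"dz":-1,"wx":0,"wy":0,"wz":0,"claw":100},{"dx":4.5,"dy":-2.1,"dz":-1,"wx":0,"wy":0,"wz":0,"claw":100},{"dx":0,"dy":0,"dz":0,"wx":0,"wy":0,"wz":0,"claw":100}]'
python3 - <<'E'
from h import *
import pickle
f=optics.grab_frame("wrist"); 
print({k:np.round(v,4) for k,v in monitor.observe().items() if k in("position","tool_rot","force","clock","qd")})
ms=optics.masks_of("rack_center","wrist"); pickle.dump((f,ms),open("w1.pkl","wb"))
for m in ms:
    M=m["region"]; print(m["p"],m["rect"],f["frame"][M].mean(0).round())
cv2.imwrite("pics/w1b.png",f["frame"])
E
```

```text
clock: 2.15
position: [0.4703, -0.3273, 0.302]
tool_rot: [3.141, -0.002, 0.378]
force: [-1.2, -0.9, -0.1]
grip_width: 0.0856
finger_force: 0.0
{'clock': np.float64(2.2), 'qd': array([ 0.0379,  0.0025,  0.0338,  0.0134,  0.0087, -0.0028,  0.0149]), 'position': array([ 0.4685, -0.3293,  0.3015]), 'tool_rot': array([ 3.1414e+00, -5.0000e-04,  3.7560e-01]), 'force': array([-1.0678, -1.0571,  0.668 ])}
0.75 [270.6, 93.1, 80.6, 106.7] [225. 227. 226.]
0.67 [342.2, 262.8, 92.3, 83.5] [ 59. 155. 168.]
0.24 [112.4, 18.7, 72.2, 112.8] [204. 203. 200.]
```

View pics/w1b.png

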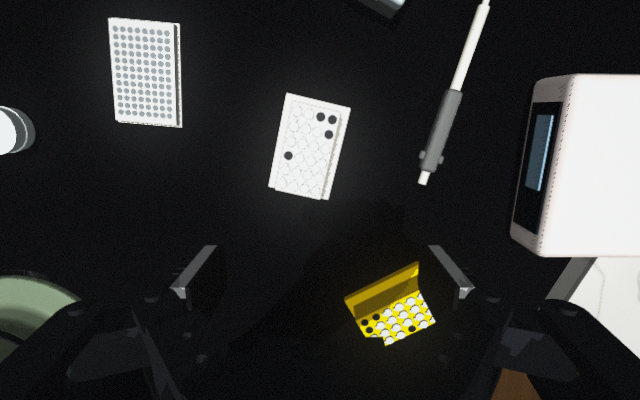

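```bash
cat >> h.py <<'E'
from scipy.optimize import minimize
def box(l,w,z0,z1): return np.array([[a*l/2,b*w/2,z] for a in(-1,1) for b in(-1,1) for z in(z0,z1)])
RACK=[box(.128,.086,0,.012),box(.112,.060,.012,.052)]
def render(f,parts,p,roi,S=4):
    x,y,z,yaw=p; c,s=np.cos(yaw),np.sin(yaw); Rz=np.array([[c,-s,0],[s,c,0],[0,0,1]])
    l,t,w,h=roi; im=np.zeros((h*S,w*S),np.uint8)
    for P in parts:
        uv=np.array([proj(f,Rz@q+[x,y,z]) for q in P]); q=(uv-[l,t]+.5)*S-.5
        cv2.fillConvexPoly(im,cv2.convexHull((q*16).round().astype(np.int32)),1,shift=4)
    return cv2.resize(im.astype(np.float32),(w,h),interpolation=cv2.INTER_AREA)
def blob(f,rect,th,pad=12):
    l,t,w,h=[int(v) for v in rect]; l-=pad;t-=pad;w+=2*pad;h+=2*pad
    g=f["frame"][t:t+h,l:l+w].min(2)
    cs,_=cv2.findContours((g>th).astype(np.uint8),cv2.RETR_EXTERNAL,cv2.CHAIN_APPROX_NONE)
    m=np.zeros(g.shape,np.uint8); cv2.drawContours(m,[max(cs,key=cv2.contourArea)],-1,1,-1)
    return (l,t,w,h),m.astype(np.float32)
def fit(views,parts,p0,free):
    p0=np.array(p0,float); sc=np.array([.01,.01,.01,.1])[free]
    def full(q): p=p0.copy(); p[free]+=q*sc; return p
    def cost(q): return sum(((render(f,parts,full(q),roi)-m)**2).sum()/m.sum() for f,roi,m in views)
    n=sum(free); r=minimize(cost,np.zeros(n),method="Nelder-Mead",options=dict(initial_simplex=np.r_[np.zeros((1,n)),np.eye(n)*.7],xatol=1e-3,fatol=1e-5))
    r=minimize(cost,r.x,method="Nelder-Mead",options=dict(initial_simplex=r.x+np.r_[np.zeros((1,n)),np.eye(n)*.3],xatol=1e-3,fatol=1e-5))
    return full(r.x),r.fun
E
python3 - <<'E'
from h import *
import pickle
fs=pickle.load(open("scene0.pkl","rb"));fd=pickle.load(open("side0.pkl","rb"));f,ms=pickle.load(open("w1.pkl","rb"))
V=[(f,)+blob(f,ms[0]["rect"],100),(fs,)+blob(fs,[256,155,43,44],80,4),(fd,)+blob(fd,[326,173,45,29],80,4)]
for v in V: print(v[1],v[2].sum())
T=np.array([True]*4);N=np.array([1,1,0,1],bool)
best=None
for y0 in (0.9,0.0,-.6):
    r=fit(V[:1],RACK,[.48,-.3,0,y0],N); print(y0,r)
    if best is None or r[1]<best[1]: best=r
for name,vv,fr in [("wrist z free",V[:1],T),("scene",V[1:2],N),("side",V[2:],N),("scene+side z",V[1:],T),("all",V,T)]: print(name,fit(vv,RACK,best[0],fr))
# plate too
E
```

```text
(258, 81, 104, 130) 6314.0
(252, 151, 51, 52) 1026.0
(322, 169, 53, 37) 1072.0
0.9 (array([ 0.4784662 , -0.30461401,  0.        ,  0.15044192]), np.float64(0.005400325637310743))
0.0 (array([ 0.47847487, -0.30466697,  0.        ,  0.15115659]), np.float64(0.0053662993013858795))
-0.6 (array([ 0.47848205, -0.30463731,  0.        ,  0.1496829 ]), np.float64(0.005406512413173914))
wrist z free (array([ 0.47847487, -0.30466697,  0.        ,  0.15115659]), np.float64(0.0053662993013858795))
scene (array([ 0.47973506, -0.30580059,  0.        ,  0.15124848]), np.float64(0.015263310633599758))
side (array([ 0.47705578, -0.30297678,  0.        ,  0.16826867]), np.float64(0.02609025128185749))
scene+side z (array([ 0.47789423, -0.30704608, -0.00263542,  0.15493673]), np.float64(0.04330143332481384))
all (array([ 0.47849263, -0.30506357, -0.00128735,  0.14661098]), np.float64(0.06536436825990677))
```

The rack fits at (0.4785, -0.3046) with yaw 0.151 and base z about 0, and all three views agree. I'll move over it, align and descend partway.

```bash
python3 -m handwheel '[{"dx":1.84,"dy":-1.93,"dz":4,"wx":0,"wy":0,"wz":0.112,"claw":100},{"dx":0,"dy":0,"dz":5,"wx":0,"wy":0,"wz":0.112,"claw":100},{"dx":0,"dy":0,"dz":5,"wx":0,"wy":0,"wz":0,"claw":100},{"dx":0,"dy":0,"dz":5,"wx":0,"wy":0,"wz":0,"claw":100},{"dx":0,"dy":0,"dz":0,"wx":0,"wy":0,"wz":0,"claw":100},{"dx":0,"dy":0,"dz":0,"wx":0,"wy":0,"wz":0,"claw":100}]'
python3 - <<'E'
from h import *
s=monitor.observe(); print({k:np.round(v,4) for k,v in s.items() if k in("position","tool_rot","force","qpos")})
E
```

```text
clock: 3.0
position: [0.4778, -0.3068, 0.1129]
tool_rot: [3.141, -0.001, 0.148]
force: [-0.2, 0.3, 0.2]
grip_width: 0.0851
finger_force: 0.0
{'qpos': array([ 0.5281,  0.5849, -0.0862,  1.8509,  0.0737,  0.7074, -1.023 ]), 'position': array([ 0.4778, -0.3068,  0.1129]), 'tool_rot': array([ 3.1406e+00, -1.0000e-03,  1.4760e-01]), 'force': array([-0.2471,  0.3066,  0.1569])}
```

```bash
python3 -m handwheel '[{"dx":0.1,"dy":-0.2,"dz":4,"wx":0,"wy":0,"wz":0,"claw":100},{"dx":0,"dy":0,"dz":3.5,"wx":0,"wy":0,"wz":0,"claw":100},{"dx":0,"dy":0,"dz":1.9,"wx":0,"wy":0,"wz":0,"claw":100},{"dx":0,"dy":0,"dz":0,"wx":0,"wy":0,"wz":0,"claw":100},{"dx":0,"dy":0,"dz":0,"wx":0,"wy":0,"wz":0,"claw":70},{"dx":0,"dy":0,"dz":0,"wx":0,"wy":0,"wz":0,"claw":60},{"dx":0,"dy":0,"dz":0,"wx":0,"wy":0,"wz":0,"claw":60},{"dx":0,"dy":0,"dz":0,"wx":0,"wy":0,"wz":0,"claw":60}]' 30
```

```text
clock: 4.0
position: [0.479, -0.3042, 0.0189]
tool_rot: [3.14, -0.002, 0.149]
force: [-0.4, 0.4, 8.1]
grip_width: 0.0597
finger_force: 31.1
```

```bash
python3 -m handwheel '[{"dx":0,"dy":0,"dz":-0.5,"wx":0,"wy":0,"wz":0,"claw":55},{"dx":0,"dy":0,"dz":-1.5,"wx":0,"wy":0,"wz":0,"claw":55},{"dx":0,"dy":0,"dz":-3,"wx":0,"wy":0,"wz":0,"claw":55},{"dx":0,"dy":0,"dz":-4,"wx":0,"wy":0,"wz":0,"claw":55},{"dx":0,"dy":0,"dz":-5,"wx":0,"wy":0,"wz":0,"claw":55},{"dx":0,"dy":0,"dz":-6,"wx":0,"wy":0,"wz":0,"claw":55},{"dx":0,"dy":0,"dz":-2,"wx":0,"wy":0,"wz":0,"claw":55},{"dx":0,"dy":0,"dz":0,"wx":0,"wy":0,"wz":0,"claw":55}]' 45
python3 - <<'E'
from h import *
s=monitor.observe(); print({k:np.round(v,4) for k,v in s.items() if k in("position","tool_rot","force","moment","finger_force")})
E
```

```text
clock: 5.0
position: [0.4786, -0.3039, 0.2395]
tool_rot: [3.14, -0.003, 0.149]
force: [-0.2, 0.3, -3.6]
grip_width: 0.0594
finger_force: 50.5
{'position': array([ 0.4786, -0.3039,  0.2395]), 'tool_rot': array([ 3.1396e+00, -2.7000e-03,  1.4870e-01]), 'force': array([-0.1611,  0.2971, -3.5905]), 'moment': array([0.0203, 0.0163, 0.0002]), 'finger_force': np.float64(50.5216)}
```

```bash
python3 -m handwheel '[{"dx":0,"dy":-2.5,"dz":-1.7,"wx":0,"wy":0,"wz":0,"claw":55},{"dx":0,"dy":-5,"dz":-2,"wx":0,"wy":0,"wz":0,"claw":55},{"dx":0,"dy":-5,"dz":-2,"wx":0,"wy":0,"wz":0,"claw":55},{"dx":0,"dy":-5,"dz":-2,"wx":0,"wy":0,"wz":0,"claw":55},{"dx":0,"dy":-5,"dz":-2,"wx":0,"wy":0,"wz":0,"claw":55},{"dx":0,"dy":-5,"dz":-2,"wx":0,"wy":0,"wz":0,"claw":55},{"dx":0,"dy":-5,"dz":-2,"wx":0,"wy":0,"wz":0,"claw":55},{"dx":0,"dy":-5,"dz":-2,"wx":0,"wy":0,"wz":0,"claw":55}]' 45
python3 -m handwheel '[{"dx":0.5,"dy":-5,"dz":-2,"wx":0,"wy":0,"wz":0,"claw":55},{"dx":0,"dy":-5,"dz":-2,"wx":0,"wy":0,"wz":0,"claw":55},{"dx":0,"dy":-5,"dz":-1.3,"wx":0,"wy":0,"wz":0.04,"claw":55},{"dx":0,"dy":-4,"dz":0,"wx":0,"wy":0,"wz":0.04,"claw":55},{"dx":0,"dy":0,"dz":0,"wx":0,"wy":0,"wz":0,"claw":55},{"dx":0,"dy":0,"dz":0,"wx":0,"wy":0,"wz":0,"claw":55},{"dx":0,"dy":0,"dz":0,"wx":0,"wy":0,"wz":0,"claw":55}]' 45
python3 - <<'E'
from h import *
import pickle
s=monitor.observe(); print({k:np.round(v,4) for k,v in s.items() if k in("position","tool_rot","force","qpos","finger_force")})
f=optics.grab_frame("wrist"); s=monitor.observe(); pickle.dump((f,s),open("w2.pkl","wb"))
cv2.imwrite("pics/w2.png",f["frame"])
E
```

```text
clock: 6.0
position: [0.4217, 0.0686, 0.394]
tool_rot: [3.141, 0.002, 0.149]
force: [1.5, -0.6, -2.4]
grip_width: 0.0591
finger_force: 50.4
clock: 6.88
position: [0.4013, 0.2551, 0.4469]
tool_rot: [3.141, 0.0, 0.068]
force: [0.1, 0.1, -3.3]
grip_width: 0.0593
finger_force: 50.4
{'qpos': array([-0.2285,  0.1377, -0.5279,  1.6134,  0.0702,  1.4101, -2.2669]), 'position': array([0.4013, 0.2551, 0.4469]), 'tool_rot': array([3.141e+00, 5.000e-04, 6.750e-02]), 'force': array([ 0.1099,  0.0516, -3.2983]), 'finger_force': np.float64(50.4444)}
```

View pics/w2.png

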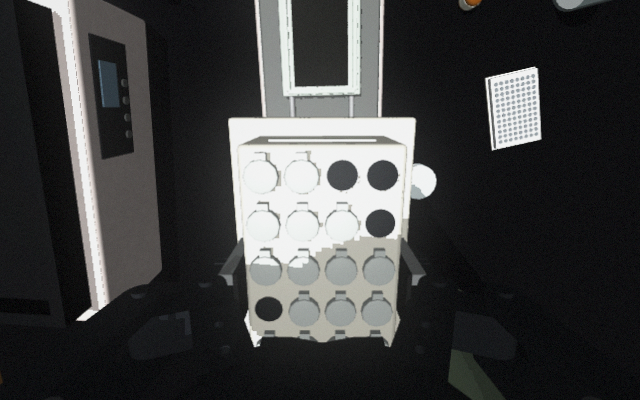

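The view shows the front rim's inner edge near row 85, with side rims at columns 293 and 352. The jaw is just out of the top of the frame. I'll shift a little forward and measure the edges.

```bash
python3 -m handwheel '[{"dx":1.2,"dy":0,"dz":2,"wx":0,"wy":0,"wz":0,"claw":55},{"dx":0,"dy":0,"dz":0,"wx":0,"wy":0,"wz":0,"claw":55},{"dx":0,"dy":0,"dz":0,"wx":0,"wy":0,"wz":0,"claw":55},{"dx":0,"dy":0,"dz":0,"wx":0,"wy":0,"wz":0,"claw":55}]' 45
cat > edge.py <<'E'
from h import *
import pickle
f=optics.grab_frame("wrist"); s=monitor.observe(); pickle.dump((f,s),open("w3.pkl","wb"))
print(np.round(s["position"],4),np.round(s["tool_rot"],4),np.round(s["force"],2))
cv2.imwrite("pics/w3.png",cv2.resize(f["frame"][0:140,200:440],(720,420),interpolation=cv2.INTER_CUBIC))
g=f["frame"].min(2).astype(float)
def sub(v,lo,hi,sign):  # subpixel strongest gradient of 1d
    d=np.gradient(v)*sign; i=lo+np.argmax(d[lo:hi]); a,b,c=d[i-1:i+2]; return i+.5*(a-c)/(a-2*b+c+1e-9)
def world(p): return atz(f,p,.096)[:2]
L=np.array([world((sub(g[r],280,310,-1),r)) for r in range(30,80)])
Rr=np.array([world((sub(g[r],335,365,1),r)) for r in range(30,80)])
B=np.array([world((c,sub(g[:,c],70,110,1))) for c in range(305,345)])
J=np.array([world((c,sub(g[:,c],0,30,-1))) for c in range(310,335)])
def line(P):
    for _ in range(3):
        m=np.median(P,0) if _==0 else P.mean(0); u,sv,vt=np.linalg.svd(P-m); n=vt[1]; e=abs((P-m)@n); P=P[e<=max(.0008,2*np.median(e))]
    return P.mean(0),vt[0]*np.sign(vt[0][np.argmax(abs(vt[0]))]),len(P),e.std()
for n,P in [("L",L),("R",Rr),("B",B),("J",J)]:
    m,d,k,e=line(P); print(n,m.round(4),"dir",np.degrees(np.arctan2(d[1],d[0])).round(2),k,e.round(5))
E
python3 edge.py
```

```text
clock: 7.42
position: [0.4129, 0.257, 0.428]
tool_rot: [-3.141, -0.001, 0.069]
force: [0.2, 0.2, -2.8]
grip_width: 0.059
finger_force: 50.3
[0.4129 0.2569 0.4279] [-3.1413e+00 -8.0000e-04  6.8800e-02] [ 0.56 -0.26 -2.62]Traceback (most recent call last):
  File "edge.py", line 13, in <module>
    J=np.array([world((c,sub(g[:,c],0,30,-1))) for c in range(310,335)])
                         ~~~^^^^^^^^^^^^^^^^
  File "edge.py", line 8, in sub
    d=np.gradient(v)*sign; i=lo+np.argmax(d[lo:hi]); a,b,c=d[i-1:i+2]; return i+.5*(a-c)/(a-2*b+c+1e-9)
                                                     ^^^^^
ValueError: not enough values to unpack (expected 3, got 0)
```

View pics/w3.png

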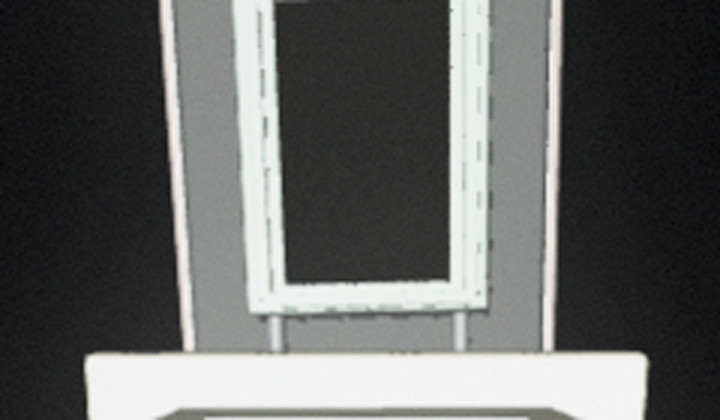

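```bash
sed -i 's/^f=optics.*$/f,s=pickle.load(open("w3.pkl","rb"))/; s/^J=.*$//; s/,("J",J)\]/]/' edge.py; cat >> edge.py <<'E'
r=60
for r in (50,70): print(r,[ (c,int(g[r,c])) for c in range(278,298)],[ (c,int(g[r,c])) for c in range(346,368)])
for c in (310,330): print(c,[(q,int(g[q,c])) for q in range(88,110)])
for px in [(283,60),(289,60),(293,60),(350,60),(359,60),(362,60),(320,94),(320,102),(320,104)]: print(px,world(px).round(4))
for px in [(262,110),(382,110)]: print("housing",atz(f,px,.076)[:2].round(4))
E
python3 edge.py
```

```text
[0.4129 0.2569 0.4279] [-3.1413e+00 -8.0000e-04  6.8800e-02] [ 0.56 -0.26 -2.62]
L [0.5483 0.3055] dir 5.26 50 6e-05
R [0.5536 0.2281] dir 5.17 50 3e-05
B [0.5002 0.2586] dir 95.06 40 0.00011
50 [(278, 141), (279, 138), (280, 192), (281, 231), (282, 234), (283, 231), (284, 234), (285, 235), (286, 234), (287, 214), (288, 220), (289, 236), (290, 236), (291, 232), (292, 196), (293, 97), (294, 48), (295, 45), (296, 46), (297, 48)] [(346, 45), (347, 45), (348, 44), (349, 67), (350, 211), (351, 236), (352, 234), (353, 232), (354, 218), (355, 224), (356, 233), (357, 234), (358, 232), (359, 190), (360, 216), (361, 226), (362, 164), (363, 97), (364, 122), (365, 138), (366, 136), (367, 138)]
70 [(278, 140), (279, 142), (280, 123), (281, 184), (282, 229), (283, 235), (284, 233), (285, 234), (286, 237), (287, 236), (288, 211), (289, 222), (290, 237), (291, 236), (292, 234), (293, 201), (294, 98), (295, 47), (296, 47), (297, 46)] [(346, 49), (347, 50), (348, 44), (349, 77), (350, 215), (351, 237), (352, 234), (353, 233), (354, 216), (355, 226), (356, 236), (357, 235), (358, 232), (359, 233), (360
[... 175 characters left out ...]
4), (96, 237), (97, 236), (98, 236), (99, 236), (100, 237), (101, 226), (102, 185), (103, 143), (104, 117), (105, 95), (106, 122), (107, 147), (108, 145), (109, 144)]
330 [(88, 55), (89, 52), (90, 50), (91, 53), (92, 50), (93, 75), (94, 187), (95, 237), (96, 238), (97, 236), (98, 236), (99, 237), (100, 236), (101, 212), (102, 191), (103, 167), (104, 90), (105, 106), (106, 133), (107, 150), (108, 145), (109, 144)]
(283, 60) [0.5406 0.3187]
(289, 60) [0.5411 0.3105]
(293, 60) [0.5415 0.305 ]
(350, 60) [0.5469 0.2268]
(359, 60) [0.5477 0.2144]
(362, 60) [0.548  0.2103]
(320, 94) [0.4994 0.2649]
(320, 102) [0.4886 0.2642]
(320, 104) [0.4858 0.264 ]
housing [0.4717 0.3498]
housing [0.4839 0.1715]
```

```bash
python3 -m handwheel '[{"dx":2.1,"dy":-0.03,"dz":3.5,"wx":0,"wy":0,"wz":-0.022,"claw":55},{"dx":2.2,"dy":0.05,"dz":4.3,"wx":0,"wy":0,"wz":0,"claw":55},{"dx":2.2,"dy":0.05,"dz":4.3,"wx":0,"wy":0,"wz":0,"claw":55},{"dx":2.2,"dy":0.05,"dz":4.3,"wx":0,"wy":0,"wz":0,"claw":55},{"dx":2.2,"dy":0.05,"dz":4.3,"wx":0,"wy":0,"wz":0,"claw":55},{"dx":2.1,"dy":0.05,"dz":3.5,"wx":0,"wy":0,"wz":0,"claw":55},{"dx":0,"dy":0,"dz":0,"wx":0,"wy":0,"wz":0,"claw":55},{"dx":0,"dy":0,"dz":0,"wx":0,"wy":0,"wz":0,"claw":55}]' 45
cat > look.py <<'E'
from h import *
import pickle,sys
f=optics.grab_frame("wrist"); s=monitor.observe(); pickle.dump((f,s),open(sys.argv[1]+".pkl","wb"))
p=s["position"];u=np.array([.9959,.0908]);n=np.array([-.0908,.9959])
print(np.round(p,4),np.round(s["tool_rot"],4),np.round(s["force"],2),"u",round(u@p[:2],4),"n",round(n@p[:2],4),"q",s["qpos"].round(3))
cv2.imwrite(f"pics/{sys.argv[1]}.png",cv2.resize(f["frame"][0:200,160:480],(800,500),interpolation=cv2.INTER_CUBIC))
E
python3 look.py w4
```

```text
clock: 8.48
position: [0.5426, 0.2665, 0.1863]
tool_rot: [-3.141, -0.001, 0.091]
force: [0.3, 0.0, -2.7]
grip_width: 0.059
finger_force: 50.3
[0.5427 0.2665 0.1867] [-3.1408e+00 -1.5000e-03  9.1100e-02] [-0.14  0.49 -2.4 ] u 0.5647 n 0.2162 q [-0.25   0.568 -0.443  1.685  0.287  0.952 -2.28 ]
```

View pics/w4.png

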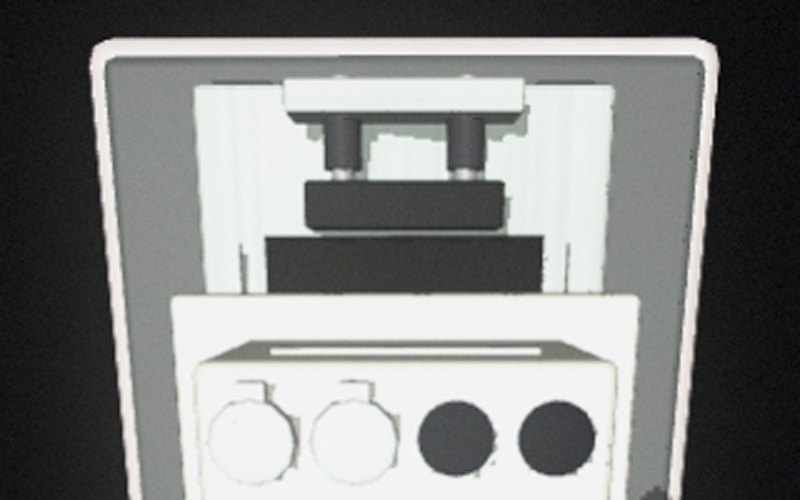

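The rack is centred on the deck and jaw within about 0.3 mm (deck columns 267–543, jaw 305–505, foot 173–639 in the crop) and parallel to them. I'll descend to about 7 mm over the deck.

```bash
python3 -m handwheel '[{"dx":0,"dy":0.04,"dz":2.5,"wx":0,"wy":0,"wz":0,"claw":55},{"dx":0,"dy":0,"dz":2.5,"wx":0,"wy":0,"wz":0,"claw":55},{"dx":0,"dy":0,"dz":1.2,"wx":0,"wy":0,"wz":0,"claw":55},{"dx":0,"dy":0,"dz":0.4,"wx":0,"wy":0,"wz":0,"claw":55},{"dx":0,"dy":0,"dz":0,"wx":0,"wy":0,"wz":0,"claw":55},{"dx":0,"dy":0,"dz":0,"wx":0,"wy":0,"wz":0,"claw":55}]' 45
python3 look.py w5
```

```text
clock: 9.28
position: [0.5431, 0.2659, 0.1201]
tool_rot: [-3.141, -0.001, 0.091]
force: [0.5, 0.7, -2.4]
grip_width: 0.0597
finger_force: 50.5
[0.5431 0.2658 0.12  ] [-3.1412e+00 -1.0000e-03  9.0700e-02] [ 0.81 -0.28 -2.74] u 0.565 n 0.2154 q [-0.271  0.651 -0.413  1.734  0.337  0.826 -2.319]
```

```bash
R='"dy":0,"dz":0,"wx":0,"wy":0,"wz":0,"claw":55'; true
python3 -m handwheel '[{"dx":0.4,"dy":0,"dz":0,"wx":0,"wy":0,"wz":0,"claw":55},{"dx":0.4,"dy":0,"dz":0,"wx":0,"wy":0,"wz":0,"claw":55},{"dx":0,"dy":0,"dz":0,"wx":0,"wy":0,"wz":0,"claw":55},{"dx":0,"dy":0,"dz":0,"wx":0,"wy":0,"wz":0,"claw":55}]'
python3 -m handwheel '[{"dx":0.2,"dy":0,"dz":0,"wx":0,"wy":0,"wz":0,"claw":55},{"dx":0,"dy":0,"dz":0,"wx":0,"wy":0,"wz":0,"claw":55},{"dx":0,"dy":0,"dz":0,"wx":0,"wy":0,"wz":0,"claw":55}]'
python3 -m handwheel '[{"dx":0.1,"dy":0,"dz":0,"wx":0,"wy":0,"wz":0,"claw":55},{"dx":0,"dy":0,"dz":0,"wx":0,"wy":0,"wz":0,"claw":55},{"dx":0,"dy":0,"dz":0,"wx":0,"wy":0,"wz":0,"claw":55}]'
python3 look.py w6
```

```text
clock: 9.82
position: [0.5506, 0.2663, 0.1192]
tool_rot: [3.142, 0.0, 0.091]
force: [0.4, 0.5, -3.5]
grip_width: 0.0587
finger_force: 50.5
clock: 10.2
position: [0.5527, 0.2665, 0.1193]
tool_rot: [-3.142, 0.0, 0.091]
force: [0.3, -0.4, -2.5]
grip_width: 0.0592
finger_force: 50.5
clock: 10.58
position: [0.5537, 0.2666, 0.1193]
tool_rot: [-3.142, 0.0, 0.091]
force: [-0.2, -1.0, -2.2]
grip_width: 0.0592
finger_force: 50.5
[0.5537 0.2666 0.1193] [-3.1416e+00  1.0000e-04  9.0700e-02] [ 0.47  0.34 -2.88] u 0.5756 n 0.2153 q [-0.268  0.665 -0.411  1.706  0.337  0.841 -2.308]
```

```bash
for i in 1; do :; done
python3 -m handwheel '[{"dx":0.1,"dy":-0.02,"dz":0,"wx":0,"wy":0,"wz":0,"claw":55},{"dx":0,"dy":0,"dz":0,"wx":0,"wy":0,"wz":0,"claw":55},{"dx":0,"dy":0,"dz":0,"wx":0,"wy":0,"wz":0,"claw":55}]' | sed -n '2p;4p'
python3 -m handwheel '[{"dx":0.1,"dy":0,"dz":0,"wx":0,"wy":0,"wz":0,"claw":55},{"dx":0,"dy":0,"dz":0,"wx":0,"wy":0,"wz":0,"claw":55},{"dx":0,"dy":0,"dz":0,"wx":0,"wy":0,"wz":0,"claw":55}]' | sed -n '2p;4p'
python3 -m handwheel '[{"dx":0.1,"dy":0,"dz":0,"wx":0,"wy":0,"wz":0,"claw":55},{"dx":0,"dy":0,"dz":0,"wx":0,"wy":0,"wz":0,"claw":55},{"dx":0,"dy":0,"dz":0,"wx":0,"wy":0,"wz":0,"claw":55}]' | sed -n '2p;4p'
```

```text
position: [0.5547, 0.2669, 0.1193]
force: [0.9, 0.1, -2.8]
position: [0.5557, 0.267, 0.1193]
force: [-0.5, 0.5, -3.6]
position: [0.5567, 0.2671, 0.1193]
force: [0.1, -0.1, -2.0]
```

```bash
python3 -m handwheel '[{"dx":0.1,"dy":0,"dz":0,"wx":0,"wy":0,"wz":0,"claw":55},{"dx":0,"dy":0,"dz":0,"wx":0,"wy":0,"wz":0,"claw":55},{"dx":0,"dy":0,"dz":0,"wx":0,"wy":0,"wz":0,"claw":55}]' | sed -n '2p;4p'
python3 -m handwheel '[{"dx":0.1,"dy":0,"dz":0,"wx":0,"wy":0,"wz":0,"claw":55},{"dx":0,"dy":0,"dz":0,"wx":0,"wy":0,"wz":0,"claw":55},{"dx":0,"dy":0,"dz":0,"wx":0,"wy":0,"wz":0,"claw":55}]' | sed -n '2p;4p'
python3 look.py w7
```

```text
position: [0.5575, 0.2672, 0.1192]
force: [-1.1, 0.1, -1.9]
position: [0.5585, 0.2673, 0.1193]
force: [-3.9, -0.8, -2.6]
[0.5586 0.2673 0.1193] [3.1416e+00 2.0000e-04 9.0800e-02] [-3.82 -0.71 -3.33] u 0.5805 n 0.2155 q [-0.267  0.672 -0.41   1.693  0.337  0.848 -2.303]
```

View pics/w7.png

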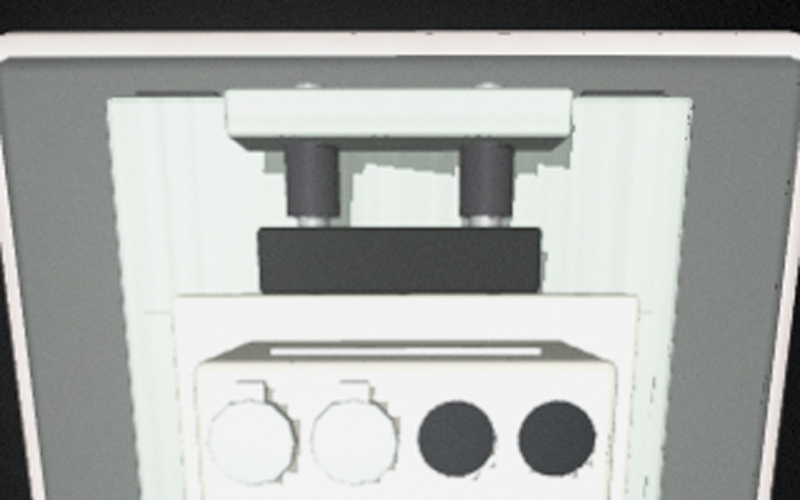

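```bash
python3 - <<'E'
from h import *
import pickle
n=np.array([-.0908,.9959]);u=np.array([.9959,.0908])
for nm,rows in [("w4",dict(foot=(119,121,129),jaw=(78,80,88),mat=(96,100,112))),("w7",dict(foot=(118,121,129),jaw=(94,98,112),plat=(60,70,110)))]:
    f,s=pickle.load(open(nm+".pkl","rb")); p=s["position"]; print(nm,f["cx"],f["cy"],"tcp n",n@p[:2])
    g=cv2.GaussianBlur(f["frame"],(1,5),0).min(2).astype(float)
    zb=p[2]-.0189
    for k,(a,b,c) in rows.items():
        z={"foot":zb+.012,"jaw":.109,"mat":.094,"plat":.094}[k]
        v=[]
        for r in range(b,c):
            d=np.gradient(g[r]); 
            if k=="foot": l=215+np.argmax(abs(d[215:245])); q=400+np.argmax(abs(d[400:430]))
            if k=="jaw":
                w=(255,295,345,385); l=w[0]+np.argmin(d[w[0]:w[1]]); q=w[2]+np.argmax(d[w[2]:w[3]])
            if k=="mat": l=255+np.argmin(d[255:280]); q=365+np.argmax(d[365:385])
            if k=="plat": l=190+np.argmax(d[190:225]); q=420+np.argmin(d[420:445])
            sp=lambda i:i+.5*(abs(d[i-1])-abs(d[i+1]))/(abs(d[i-1])-2*abs(d[i])+abs(d[i+1])-1e-9)
            v.append([n@atz(f,(sp(l),r),z)[:2],n@atz(f,(sp(q),r),z)[:2]])
        v=np.median(np.array(v),0); print(k,v.round(4),"mid",v.mean().round(4),"width",(v[0]-v[1]).round(4))
E
```

```text
w4 321.9040621193939 195.9544995371031 tcp n 0.2161610488344797
foot [0.2579 0.1729] mid 0.2154 width 0.0851
jaw [0.2417 0.1897] mid 0.2157 width 0.0521
mat [0.2547 0.1766] mid 0.2156 width 0.0782
w7 321.9040621193939 195.9544995371031 tcp n 0.2154830113307965
foot [0.2566 0.1654] mid 0.211 width 0.0912
jaw [0.2416 0.1896] mid 0.2156 width 0.052
plat [0.2721 0.1595] mid 0.2158 width 0.1126
```

```bash
python3 -m handwheel '[{"dx":0.1,"dy":-0.05,"dz":0,"wx":0,"wy":0,"wz":0,"claw":55},{"dx":0.1,"dy":-0.05,"dz":0,"wx":0,"wy":0,"wz":0,"claw":55},{"dx":0,"dy":0,"dz":0,"wx":0,"wy":0,"wz":0,"claw":55},{"dx":0,"dy":0,"dz":0,"wx":0,"wy":0,"wz":0,"claw":55}]' | sed -n '2p;4p'
python3 -m handwheel '[{"dx":0.1,"dy":0,"dz":0,"wx":0,"wy":0,"wz":0,"claw":55},{"dx":0,"dy":0,"dz":0,"wx":0,"wy":0,"wz":0,"claw":55},{"dx":0,"dy":0,"dz":0,"wx":0,"wy":0,"wz":0,"claw":55},{"dx":0,"dy":0,"dz":0,"wx":0,"wy":0,"wz":0,"claw":55}]' | sed -n '2p;4p'
python3 - <<'E'
from h import *
F=[]
for _ in range(6): optics.grab_frame("wrist"); s=monitor.observe(); F.append(s["force"])
p=s["position"]; print(p.round(4),s["tool_rot"].round(4) if hasattr(s["tool_rot"],"round") else s["tool_rot"],"u",p[:2]@[.9959,.0908],"n",p[:2]@[-.0908,.9959],"Fu",(np.array(F)[:,:2]@[.9959,.0908]).round(2),np.mean(F,0))
E
```

```text
position: [0.5602, 0.2682, 0.1191]
force: [-5.6, -1.7, -1.7]
position: [0.5612, 0.2682, 0.1191]
force: [-6.2, -1.3, -1.6]
[0.5612 0.2682 0.1191] [3.141e+00 1.000e-03 9.070e-02] u 0.583223878166349 n 0.21618054981203644 Fu [-6.53 -6.86 -6.89 -6.32 -5.41 -6.86] [-6.32455812 -1.98770047 -1.70460502]
```

```bash
python3 -m handwheel '[{"dx":0.05,"dy":0,"dz":0,"wx":0,"wy":0,"wz":0,"claw":55},{"dx":0,"dy":0,"dz":0.1,"wx":0,"wy":0,"wz":0,"claw":55},{"dx":0,"dy":0,"dz":0.1,"wx":0,"wy":0,"wz":0,"claw":55},{"dx":0,"dy":0,"dz":0,"wx":0,"wy":0,"wz":0,"claw":55},{"dx":0,"dy":0,"dz":0,"wx":0,"wy":0,"wz":0,"claw":55}]' | sed -n '2,4p'
python3 -m handwheel '[{"dx":0,"dy":0,"dz":0.1,"wx":0,"wy":0,"wz":0,"claw":55},{"dx":0,"dy":0,"dz":0,"wx":0,"wy":0,"wz":0,"claw":55},{"dx":0,"dy":0,"dz":0,"wx":0,"wy":0,"wz":0,"claw":55}]' | sed -n '2,4p'
python3 -m handwheel '[{"dx":0,"dy":0,"dz":0.1,"wx":0,"wy":0,"wz":0,"claw":55},{"dx":0,"dy":0,"dz":0,"wx":0,"wy":0,"wz":0,"claw":55},{"dx":0,"dy":0,"dz":0,"wx":0,"wy":0,"wz":0,"claw":55}]' | sed -n '2,4p'
```

```text
position: [0.5616, 0.2686, 0.1172]
tool_rot: [3.141, 0.001, 0.091]
force: [-6.9, -0.1, -0.9]
position: [0.5616, 0.2686, 0.1161]
tool_rot: [3.141, 0.001, 0.091]
force: [-6.6, -0.8, -1.7]
position: [0.5616, 0.2686, 0.1151]
tool_rot: [3.141, 0.001, 0.091]
force: [-7.6, -0.3, -1.2]
```

```bash
python3 -m handwheel '[{"dx":0,"dy":0,"dz":0.1,"wx":0,"wy":0,"wz":0,"claw":55},{"dx":0,"dy":0,"dz":0,"wx":0,"wy":0,"wz":0,"claw":55},{"dx":0,"dy":0,"dz":0,"wx":0,"wy":0,"wz":0,"claw":55}]' | sed -n '2,4p'
python3 -m handwheel '[{"dx":0,"dy":0,"dz":0.05,"wx":0,"wy":0,"wz":0,"claw":55},{"dx":0,"dy":0,"dz":0,"wx":0,"wy":0,"wz":0,"claw":55},{"dx":0,"dy":0,"dz":0,"wx":0,"wy":0,"wz":0,"claw":55}]' | sed -n '2,4p'
python3 -m handwheel '[{"dx":0,"dy":0,"dz":0.05,"wx":0,"wy":0,"wz":0,"claw":55},{"dx":0,"dy":0,"dz":0,"wx":0,"wy":0,"wz":0,"claw":55},{"dx":0,"dy":0,"dz":0,"wx":0,"wy":0,"wz":0,"claw":55}]' | sed -n '2,4p'
```

```text
position: [0.5615, 0.2686, 0.1141]
tool_rot: [3.141, 0.001, 0.091]
force: [-6.3, -0.4, -1.8]
position: [0.5616, 0.2686, 0.1136]
tool_rot: [3.141, 0.001, 0.091]
force: [-6.6, 0.2, -0.3]
position: [0.5616, 0.2687, 0.1132]
tool_rot: [3.141, 0.001, 0.091]
force: [-7.3, -0.6, 0.1]
```

```bash
python3 -m handwheel '[{"dx":0,"dy":0,"dz":0.05,"wx":0,"wy":0,"wz":0,"claw":55},{"dx":0,"dy":0,"dz":0,"wx":0,"wy":0,"wz":0,"claw":55},{"dx":0,"dy":0,"dz":0,"wx":0,"wy":0,"wz":0,"claw":55}]' | sed -n '2,4p'
python3 - <<'E'
from h import *
F=[]
for _ in range(5): optics.grab_frame("wrist"); s=monitor.observe(); F.append(np.r_[s["force"],s["moment"]])
print(s["position"],np.mean(F,0).round(2))
E
```

```text
position: [0.5616, 0.2687, 0.113]
tool_rot: [3.141, 0.001, 0.091]
force: [-9.4, -1.3, 4.8]
[0.56158989 0.26866404 0.11304342] [-9.42 -1.49  4.58 -0.52  1.81 -0.14]
```

Deck contact is felt at base z 0.0941, which matches the deck height. I'll ease back to the front rim and release.

```bash
python3 -m handwheel '[{"dx":-0.05,"dy":0,"dz":0,"wx":0,"wy":0,"wz":0,"claw":55},{"dx":-0.04,"dy":0,"dz":0,"wx":0,"wy":0,"wz":0,"claw":55},{"dx":0,"dy":0,"dz":0,"wx":0,"wy":0,"wz":0,"claw":55},{"dx":0,"dy":0,"dz":0,"wx":0,"wy":0,"wz":0,"claw":55}]' 25 | sed -n '2,4p'
python3 -m handwheel '[{"dx":0,"dy":0,"dz":0,"wx":0,"wy":0,"wz":0,"claw":80},{"dx":0,"dy":0,"dz":0,"wx":0,"wy":0,"wz":0,"claw":100},{"dx":0,"dy":0,"dz":0,"wx":0,"wy":0,"wz":0,"claw":100},{"dx":0,"dy":0,"dz":0,"wx":0,"wy":0,"wz":0,"claw":100}]'
python3 look.py w8
```

```text
position: [0.5612, 0.2686, 0.113]
tool_rot: [-3.142, -0.0, 0.091]
force: [-5.5, -0.9, 2.2]
clock: 17.98
position: [0.5613, 0.2685, 0.1129]
tool_rot: [-3.142, -0.0, 0.091]
force: [-0.4, -0.1, -0.1]
grip_width: 0.0854
finger_force: 0.0
[0.5613 0.2685 0.1128] [-3.1415e+00 -2.0000e-04  9.0700e-02] [-0.47  0.28 -0.74] u 0.5834 n 0.2164 q [-0.27   0.684 -0.407  1.689  0.342  0.84  -2.306]
```

```bash
python3 -m handwheel '[{"dx":0,"dy":0,"dz":-1.5,"wx":0,"wy":0,"wz":0,"claw":100},{"dx":0,"dy":0,"dz":-3,"wx":0,"wy":0,"wz":0,"claw":100},{"dx":0,"dy":0,"dz":-4,"wx":0,"wy":0,"wz":0,"claw":100},{"dx":0,"dy":0,"dz":-4,"wx":0,"wy":0,"wz":0,"claw":100},{"dx":-1,"dy":0,"dz":-4,"wx":0,"wy":0,"wz":0,"claw":100},{"dx":-3,"dy":0,"dz":-3,"wx":0,"wy":0,"wz":0,"claw":100},{"dx":-3,"dy":0,"dz":0,"wx":0,"wy":0,"wz":0,"claw":100},{"dx":0,"dy":0,"dz":0,"wx":0,"wy":0,"wz":0,"claw":100}]'
python3 - <<'E'
from h import *
import pickle
optics.grab_frame("wrist");f=optics.grab_frame("wrist"); a=f["frame"][0:240,160:480]
d=optics.grab_frame("side"); b=d["frame"][255:395,175:365]; pickle.dump((f,d),open("fin.pkl","wb"))
cv2.imwrite("pics/fin.png",np.vstack([cv2.resize(a,(480,300),interpolation=cv2.INTER_CUBIC)[:, :480],cv2.resize(b,(480,300),interpolation=cv2.INTER_CUBIC)]) if 0 else np.hstack([cv2.resize(a,(400,300)),cv2.resize(b,(400,300),interpolation=cv2.INTER_CUBIC)]))
cv2.imwrite("pics/fin2.png",cv2.resize(a,(800,600),interpolation=cv2.INTER_CUBIC))
for m in optics.masks_of("rack_center","side")[:2]: print(m["p"],m["rect"])
f=optics.grab_frame("wrist")
for m in optics.masks_of("rack_center","wrist")[:2]:
    print(m["p"],m["rect"])
    try:
        v=[(f,)+blob(f,m["rect"],110,2)]; print(fit(v,RACK,[.5576,.2674,.094,.091],np.array([1,1,0,1],bool)))
    except Exception as e: print(e)
E
```

```text
clock: 19.02
position: [0.4901, 0.2624, 0.3097]
tool_rot: [-3.141, -0.002, 0.092]
force: [-0.4, 0.1, 0.4]
grip_width: 0.0854
finger_force: 0.0
0.92 [384.9, 144.6, 41.8, 30.3]
0.69 [227.2, 280.3, 72.2, 52.5]
0.9 [280.9, 39.2, 83.0, 133.0]
(array([0.55894616, 0.26874201, 0.094     , 0.08048396]), np.float64(0.0795237123966217))
0.17 [520.2, 0.0, 67.4, 17.6]
max() iterable argument is empty
```

View pics/fin2.png

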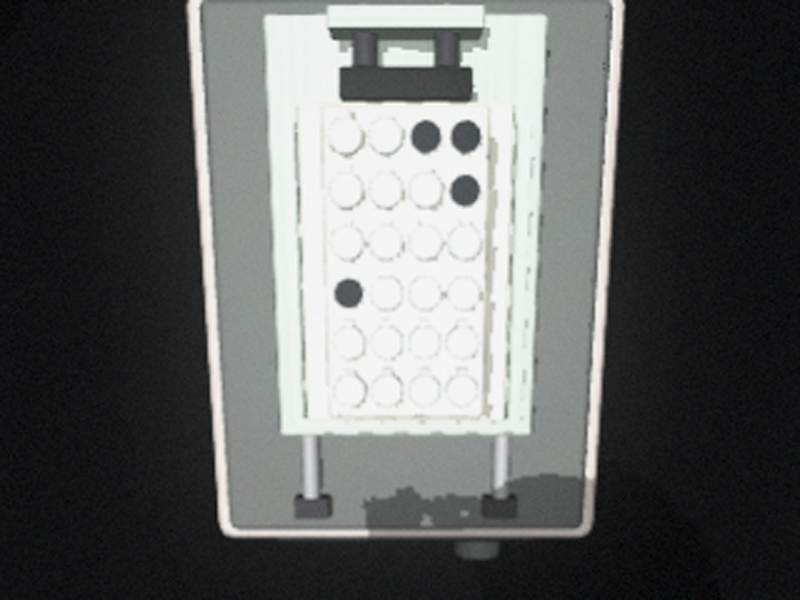

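View pics/fin.png

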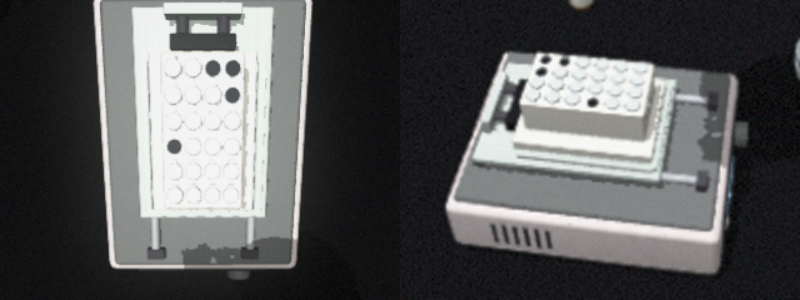

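The rack lies flat and centred between the rims. In the crop the foot spans columns 303–510 and rows 103–418, against the jaw at row 100, and the gripper is clear. I'll hand it in.

```bash
python3 -c "from workcell import job_done; print(job_done())"
```

```text
the job is handed in; nothing more can be done
None
```

The white tube rack lies flat on the shaker deck inside the rims, held by the jaw, with the gripper clear; I handed the job in at about 19 s, with at most about 9.5 N felt while pressing the jaw.

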